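Put the reagent containers into their matching holders

ROBOT

A 6-joint arm with a two-finger parallel gripper is mounted at the origin on the work surface. World frame = base frame: x ahead of the robot, y to its left, z up, the work surface at z = 0. Lengths are in m, angles in rad, forces in N, time in s.
With the tool pointing down it reaches from about 0.35 to 0.975 m from the base axis. Payload 4.9 kg.
Tool frame: the origin (TCP) lies on the mounting face of the last link; the fingertips stand 173 mm ahead of it and the grasp point (between the pads) lies 155 mm ahead of it (tcp_to_grasp is the distance from the TCP to the grasp point, in m); z points along the fingers, y is the line along which they close (so a half turn about z gives the same grasp; the last joint's range is limited). The gripper opens to 85 mm and grips with 20 to 120 N. Pads are 22 mm wide; open, the fingers measure 114 mm over their backs; the gripper's body (76 mm by 85 mm) begins 54 mm behind the grasp point. The pads swing forward as they close: fully open they stand 13 mm farther back than shut.
Start: joints at [-1.303, 0.053, 1.613, -0, 1.476, -0.119], TCP at [0.236, -0.579, 0.405] pointing down, gripper open.
Joint ranges: [-3.01, 3.01], [-1.01, 2.22], [0.06, 2.58], [-1.02, 4.17], [0.09, 2.62], [-3.14, 3.14]. Speed limits (rad/s): [2.57, 2.57, 3.14, 3.14, 3.14, 3.14].

INTERFACE

Orientations are given as a rotation vector (axis times angle).
In Python, from station import get_obs, get_image, calibration, finish_job, tcp_to_grasp gives the robot as it stands. The module is installed in compiled form; this text tells all that it offers.
- The arm moves only by the tool arm_command, never from a script. Its argument "plan" is a list that holds one entry, the list of rows, each a list of 6 numbers: the shift along the tool's x, y, z in cm, then the turn, a rotation vector about the tool's x, y, z in rad. A call has 1 to 12 rows; each row is the pose to reach, as a shift and turn from the pose commanded when the call began, along the tool's axes at that moment; what a row does not reach only later rows make up. A row lasts 1/12 s, in which the tool goes at most 41.7 mm and 7.16 degrees, less where a joint would pass 70% of its speed; a pose out of reach is approached as far as the arm can. A call with a gripper value outside its range is refused whole. "gripper" is the closure, from -1 (fully open) to 1 (shut), set as the call begins (left out, the last holds). The fingers move at their own pace and stop on an object; "force" is the grip in N (left out, the last holds). Time passes only in rows, so rows that repeat a pose let the fingers close. It gives the time, the measured TCP pose, the force, the opening and the grip force at its end, in the units of the state.
- get_obs(): the state, without advancing time (a new reading comes with each control period).
- get_image(name): name is "side" or "top" or "wrist"; returns (picture, depth): 480x640x3 uint8, blue, green, red; 480x640 float32, m along the optical axis (not along the pixel's ray), 0 where there is no reading.
- calibration(name): a dict with "fx", "fy", "cx", "cy" (pixels), "pose" (4x4, takes a point from camera to world coordinates). Camera axes: x right, y up, looking along -z (the intrinsics and any distortion apply to the point x, -y, -z); pixel columns grow to the right and rows downward; lengths in m; the calibration is good to about 2 mm. A picture is of the moment at which its call begins: read the wrist's pose just before it. calibration takes no time and is no camera call; for the wrist camera it gives the pose at the moment of the call.
- finish_job(): hands the job in; it is judged then, once.
The state is a dict: "t": time; "q": joint angles; "dq": joint speeds; "effort": joint torques, N m; "tool_pos": TCP position; "tool_rot": TCP orientation; "contact_force": force on the tool from outside, world axes, zero at the start; "wrist_torque": the same for the moment, N m; "opening": finger opening in m; "grip_force": force on a finger pad.
Only numpy, scipy, OpenCV 4.12 (cv2) and the standard library are available. Lean on these libraries where they do the work, as an engineer would, in place of code of your own. Each camera call takes 0.05 s, during which the arm holds its last target. There are 200 camera calls.

TASK

Put each of the four white reagent containers (wide round jar, slim round vial, square bottle, oblong cartridge) into the black holder whose well matches its outline and size, so that it stands upright on the bottom of the well. Set them down gently instead of dropping them in, tip none over, and let go of all of them.

Things in the scene. Friction and masses are not known exactly. Their poses are not given: they have to be found in the camera images.
- jar: Wide round jar, white with a blue screw lid as wide as its body, 57 mm in diameter, 70 mm high (lid from 52 to 70 mm). About 150 g, standing upright on the bench. Origin at the centre of its underside, z up.
- vial: Slim round vial, white with a blue cap as wide as its body, 29 mm in diameter, 68 mm high (cap from 50 to 68 mm). About 50 g, standing upright on the bench. Origin at the centre of its underside, z up.
- bottle: Square bottle, white: body 40 x 40 mm, 62 mm high, on it a round blue cap 26 mm in diameter up to 78 mm. About 120 g, standing upright. Origin at the centre of its underside, z up, x and y square to its flat sides.
- cartridge: Oblong reagent cartridge, white: body 84 mm long (its x) by 30 mm thick (its y), 66 mm high, with two low blue caps (22 mm diameter, 22 mm either side of the middle along x) up to 76 mm. About 160 g, standing upright. Origin at the centre of its underside, z up.
- jar_holder: Fixed black plastic block, 26 mm high, with a white floor in its open well; the well floor is 5 mm above the bench and the well 21 mm deep. Block 96 x 96 mm with a large round well, 72 mm diameter, in the middle. Origin at the centre of the underside (bench height), z up.
- vial_holder: Fixed black plastic block, 26 mm high, with a white floor in its open well; the well floor is 5 mm above the bench and the well 21 mm deep. Block 72 x 72 mm with a small round well, 44 mm diameter, in the middle. Origin at the centre of the underside (bench height), z up.
- bottle_holder: Fixed black plastic block, 26 mm high, with a white floor in its open well; the well floor is 5 mm above the bench and the well 21 mm deep. Block 84 x 84 mm with a square well 56 x 56 mm in the middle, its sides along the block's x and y. Origin at the centre of the underside (bench height), z up.
- cartridge_holder: Fixed black plastic block, 26 mm high, with a white floor in its open well; the well floor is 5 mm above the bench and the well 21 mm deep. Block 124 mm (x) by 70 mm (y) with an oblong well 100 mm (x) by 46 mm (y) in the middle. Origin at the centre of the underside (bench height), z up.
Not all that is in view belongs to the job. Leave any red look-alike of the jar_holder alone.

How it is judged:
At the end, for the whole second after the job is handed in: Each container stands upright (within 0.1 rad) on the floor of the well of its own matching holder (within 14 mm of the well's centre, underside within 4 mm of the well floor), released and at rest (horizontal distance between jar and jar_holder below 0.014 m and z of jar in the frame of jar_holder below 0.009 m and angle between each of jar, vial, bottle, cartridge's own z axis and vertical below 0.1 rad and linear speed of each of jar, vial, bottle, cartridge below 0.02 m/s and angular speed of each of jar, vial, bottle, cartridge below 0.2 rad/s and horizontal distance between vial and vial_holder below 0.014 m and z of vial in the frame of vial_holder below 0.009 m and horizontal distance between bottle and bottle_holder below 0.014 m and z of bottle in the frame of bottle_holder below 0.009 m and horizontal distance between cartridge and cartridge_holder below 0.014 m and z of cartridge in the frame of cartridge_holder below 0.009 m); the robot touches nothing.
It fails at once if a container is tipped over (angle between any of jar, vial, bottle, cartridge's own z axis and vertical above 0.7 rad).
It fails at once if a container is dropped into its holder (let go more than about 25 mm above the floor of the well) ((z of jar in the frame of jar_holder above 0.03 m and horizontal distance between jar and jar_holder below 0.03 m and contact force between jar and the fingers below 0.001 N) or (z of vial in the frame of vial_holder above 0.03 m and horizontal distance between vial and vial_holder below 0.03 m and contact force between vial and the fingers below 0.001 N) or (z of bottle in the frame of bottle_holder above 0.03 m and horizontal distance between bottle and bottle_holder below 0.03 m and contact force between bottle and the fingers below 0.001 N) or (z of cartridge in the frame of cartridge_holder above 0.03 m and horizontal distance between cartridge and cartridge_holder below 0.03 m and contact force between cartridge and the fingers below 0.001 N)).
It also fails if it takes over 96 s, if anything falls off the work surface, if the arm or the gripper's body presses on something with over 40 N, if the wrist force passes 120 N, or if a joint passes its speed limit or range.

## Working session

There is one attempt and no reset: what is moved stays moved. The work goes in short steps, Python scripts to look and compute and a tool call to move; the robot and the scene stay as the last step left them, time stands still between calls to the robot, and variables do not carry over. Pictures are saved under pics/ and viewed, at most 14 in all, crops included, and the job is handed in when it is done.

Besides the shell and the picture viewer there is one more tool, called after "Call:" by a JSON object that holds its "name" and its "arguments". arm_command: Moves the arm, as the interface text tells. Its arguments: {"type":"object","properties":{"plan":{"type":"array"},"gripper":{"type":"number"},"force":{"type":"number"}},"required":["plan"]}

```bash
mkdir -p pics; ls
python3 - <<'E'
from station import *
import cv2,numpy as np
print(get_obs(),tcp_to_grasp)
for n in("top","side"):
    im,d=get_image(n);cv2.imwrite(f"pics/{n}0.png",im);np.savez(f"pics/{n}0.npz",im=im,d=d)
    print(calibration(n))
E
```

```text
pics
{'t': 0.0, 'q': array([-1.30298976e+00,  5.33504394e-02,  1.61431299e+00,  2.62961033e-06,
        1.47602965e+00, -1.19035333e-01]), 'dq': array([-9.89425574e-04,  9.07080884e-05, -4.32494275e-04, -1.35027605e-03,
       -1.88429104e-03,  2.20977505e-04]), 'effort': array([-1.41855417e-04, -3.93679225e+01, -3.70176709e+01, -2.23039278e-04,
        6.91436377e-03,  4.92748967e-06]), 'tool_pos': array([ 0.23569715, -0.57855403,  0.40345529]), 'tool_rot': array([-3.08095386e+00, -6.03465000e-01,  2.40935778e-04]), 'contact_force': array([-0.65746341,  0.10314288, -0.2513874 ]), 'wrist_torque': array([-0.00078998, -0.00071223, -0.0476194 ]), 'grip_force': 0.0, 'opening': 0.08543330089651822} 0.1547
{'fx': 493.2638303652338, 'fy': 493.2638303652338, 'cx': 326.1559607686623, 'cy': 243.69191755574238, 'pose': array([[ 0.02654824,  0.99294521, -0.11556383,  0.34987569],
       [-0.99926762,  0.02317331, -0.03045042, -0.08364066],
       [-0.02755761,  0.1162876 ,  0.99283321,  1.27772772],
       [ 0.        ,  0.        ,  0.        ,  1.        ]])}
{'fx': 487.5132301292177, 'fy': 487.5132301292177, 'cx': 314.36034433695, 'cy': 242.28657801410054, 'pose': array([[-0.70802272,  0.44841516, -0.54555263, -0.29584379],
       [-0.7060294 , -0.43302019,  0.56037131,  0.74869609],
       [ 0.01504369,  0.78193181,  0.62318242,  0.9399124 ],
       [ 0.        ,  0.        ,  0.        ,  1.        ]])}
```

View pics/top0.png

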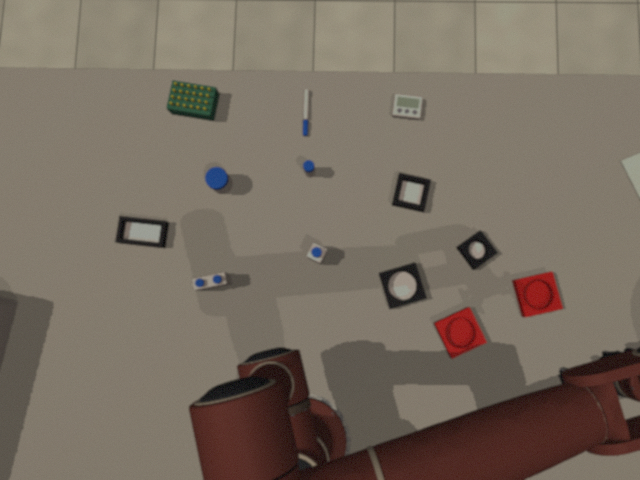

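View pics/side0.png

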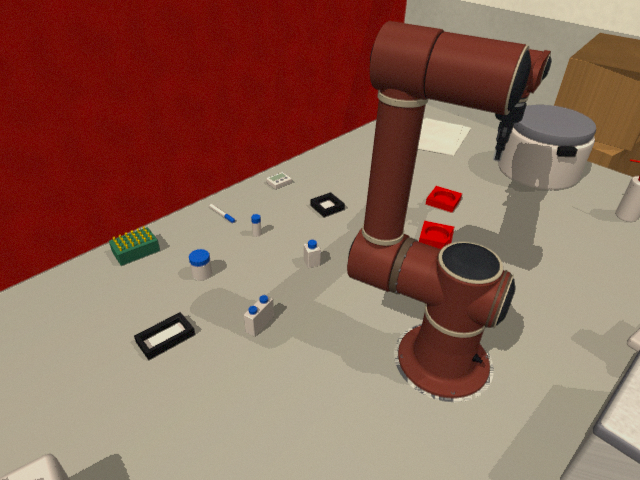

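Candidates in the top image:
- **Jar:** (217,179)
- **Vial:** (309,167)
- **Bottle:** (317,253)
- **Cartridge:** (210,282)
- **Black holders:** cartridge (142,232), bottle (411,192), vial (477,250), jar (402,286)
- **Not part of the job:** red look-alikes at (538,294) and (461,332), green rack, pen and timer

Next I'll rectify each one at its top height and check it in close crops.

```bash
cat > h.py <<'E'
import numpy as np,cv2
from station import calibration
def ray(c,u,v,z):
    d=c["pose"][:3,:3]@np.array([(u-c["cx"])/c["fx"],-(v-c["cy"])/c["fy"],-1]);o=c["pose"][:3,3]
    return o+d*(z-o[2])/d[2]
def warp(im,c,cx,cy,z,half=.08,n=240):
    # ortho view: right = -y, up = +x  (like top view)
    g=np.linspace(half,-half,n);Y,X=np.meshgrid(cy+g,cx+g)
    P=np.stack([X,Y,np.full_like(X,z)],-1)-c["pose"][:3,3]
    q=P@c["pose"][:3,:3]
    u=c["cx"]-c["fx"]*q[...,0]/q[...,2];v=c["cy"]+c["fy"]*q[...,1]/q[...,2]
    return cv2.remap(im,u.astype(np.float32),v.astype(np.float32),cv2.INTER_CUBIC)
E
cat > m.py <<'E'
from h import *
f=np.load("pics/top0.npz");im,d=f["im"],f["d"];c=calibration("top")
T=dict(jar=(217,179,.070),vial=(309,167,.068),bottle=(317,253,.062),cart=(210,282,.066),jarH=(402,286,.026),vialH=(477,250,.026),bottleH=(411,192,.026),cartH=(142,232,.026))
tiles=[]
for k,(u,v,z) in T.items():
    p=ray(c,u,v,z);w=warp(im,c,p[0],p[1],z,n=200)
    hsv=cv2.cvtColor(w,cv2.COLOR_BGR2HSV);H,S,V=cv2.split(hsv)
    r={}
    ms=dict(blue=((H>100)&(H<135)&(S>120)),) if 'H' not in k else dict(black=V<60)
    if k in("bottle","cart"): ms["all"]=((H>100)&(H<135)&(S>120))|(V>150)
    for mk,m in ms.items():
        m=m.astype(np.uint8);
        cs,_=cv2.findContours(m,cv2.RETR_EXTERNAL,cv2.CHAIN_APPROX_NONE)
        for q in cs:
            if cv2.contourArea(q)<150: continue
            (x,y),(a,b),t=cv2.minAreaRect(q);s=.16/199
            bx=cv2.boxPoints(((x,y),(a,b),t));cv2.polylines(w,[bx.astype(int)],1,(0,255,0))
            if np.hypot(x-100,y-100)<60: print(k,mk,"xy",np.round([p[0]+.08-y*s,p[1]+.08-x*s],4),"size mm",np.round(np.array([a,b])*s*1e3,1),"ang img",round(t,1))
    r0,c0=int(v),int(u);print("   depth z:",round(float(c["pose"][2,3]-d[r0,c0]*1),3),"p",p.round(3))
    cv2.putText(w,k,(5,15),0,.5,(0,0,255),1);tiles.append(w)
cv2.imwrite("pics/tiles.png",np.vstack([np.hstack(tiles[:4]),np.hstack(tiles[4:])]))
E
python3 m.py
```

```text
jar blue xy [0.6511 0.2351] size mm [56.3 52.3] ang img 45.0
   depth z: 0.039 p [0.648 0.233 0.07 ]
vial blue xy [0.6869 0.0038] size mm [27.3 24.1] ang img 90.0
   depth z: 0.035 p [0.684 0.002 0.068]
bottle blue xy [ 0.4705 -0.0223] size mm [20.9 20.9] ang img 90.0
bottle all xy [ 0.4705 -0.0223] size mm [20.9 20.9] ang img 90.0
   depth z: 0.069 p [ 0.468 -0.024  0.062]
cart blue xy [0.3875 0.2642] size mm [15.3 16.9] ang img 90.0
cart blue xy [0.3971 0.2208] size mm [15.3 16.9] ang img 90.0
cart all xy [0.3875 0.2642] size mm [15.3 16.9] ang img 90.0
cart all xy [0.3924 0.24  ] size mm [23.5 14.8] ang img 72.3
cart all xy [0.3971 0.2208] size mm [15.3 16.9] ang img 90.0
   depth z: 0.067 p [0.389 0.238 0.066]
jarH black xy [ 0.3946 -0.2404] size mm [93.4 96.9] ang img 72.3
   depth z: 0.014 p [ 0.393 -0.239  0.026]
vialH black xy [ 0.4888 -0.4268] size mm [71.4 76.4] ang img 53.1
   depth z: 0.01 p [ 0.488 -0.427  0.026]
bottleH black xy [ 0.6344 -0.2605] size mm [83.1 85.6] ang img 11.5
   depth z: -0.013 p [ 0.635 -0.26   0.026]
cartH black xy [0.5161 0.4322] size mm [130.5  67.7] ang img 4.9
   depth z: -0.02 p [0.515 0.433 0.026]
```

View pics/tiles.png

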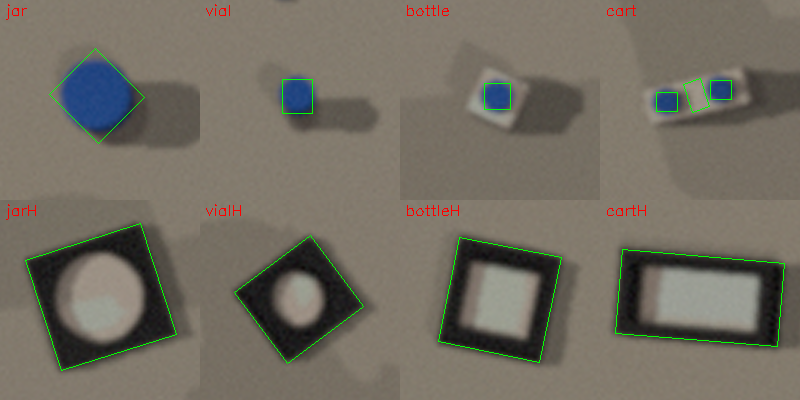

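The crops confirm every choice: four white containers with blue caps, and black holders with a round 72, round 44, square and oblong well. Measured sizes agree with the given ones. I'll start with the bottle.

```bash
cat > go.py <<'E'
# usage: go.py x y z yaw_of_closing_line_deg  -> shift (cm) and turn in tool axes
import sys,numpy as np
from scipy.spatial.transform import Rotation as R
from station import get_obs
x,y,z,a=map(float,sys.argv[1:5]);o=get_obs();a=np.radians(a)
ty=np.array([np.cos(a),np.sin(a),0]);tz=np.array([0,0,-1]);T=np.c_[np.cross(ty,tz),ty,tz]
C=R.from_rotvec(o["tool_rot"]).as_matrix()
s=C.T@(np.array([x,y,z])-o["tool_pos"])*100;w=R.from_matrix(C.T@T).as_rotvec()
print("shift",s.round(2),"turn",w.round(3),"rows",round(np.linalg.norm(s)/4.17,1),round(np.degrees(np.linalg.norm(w))/7.16,1),"t",round(o["t"],2),"pos",o["tool_pos"].round(4),"q6",round(o["q"][5],2),"open",round(o["opening"],4),"grip",o["grip_force"])
E
python3 go.py .469 -.023 .30 -22.7
```

```text
shift [ 42.56 -42.63  10.45] turn [-0.002 -0.001 -0.788] rows 14.7 6.3 t 0.1 pos [ 0.2357 -0.5786  0.4036] q6 -0.12 open 0.0856 grip 0.0
```

Call:
{"name": "arm_command", "arguments": {"plan": [[[3,-3,0.7,0,0,-0.06],[6.5,-6.5,1.6,0,0,-0.12],[10,-10,2.5,0,0,-0.19],[13.5,-13.5,3.3,0,0,-0.25],[17,-17,4.2,0,0,-0.32],[20.5,-20.5,5,0,0,-0.38],[24,-24,5.9,0,0,-0.45],[27.5,-27.5,6.7,0,0,-0.51],[31,-31,7.6,0,0,-0.58],[34.5,-34.5,8.5,0,0,-0.64],[38,-38,9.3,0,0,-0.7],[40.5,-40.5,10,0,0,-0.76]]], "gripper": -1, "force": 40}}

```text
t: 1.1
tool_pos: [0.427, -0.1228, 0.3186]
tool_rot: [2.637, 1.708, 0.0]
contact_force: [0.9, -0.8, -0.6]
opening: 0.0855
grip_force: 0.0
```

```bash
python3 go.py .469 -.023 .30 -22.7
```

```text
shift [10.82 -0.25  1.86] turn [ 0.     0.    -0.025] rows 2.6 0.2 t 1.1 pos [ 0.427  -0.1228  0.3186] q6 -0.03 open 0.0855 grip 0.0
```

Call:
{"name": "arm_command", "arguments": {"plan": [[[2,-0.1,0.3,0,0,-0.02],[3,-0.1,0.45,0,0,-0.03],[3,-0.1,0.45,0,0,-0.03],[3,-0.1,0.45,0,0,-0.03],[3,-0.1,0.45,0,0,-0.03],[3,-0.1,0.45,0,0,-0.03]]]}}

```text
t: 1.6
tool_pos: [0.4382, -0.0984, 0.3149]
tool_rot: [2.615, 1.74, 0.0]
contact_force: [1.0, -0.4, 0.9]
opening: 0.0851
grip_force: 0.0
```

```bash
python3 go.py .469 -.023 .20 -22.7
python3 - <<'E'
from station import *
import cv2
im,d=get_image("wrist");cv2.imwrite("pics/w1.png",im)
E
```

```text
shift [ 8.14 -0.08 11.49] turn [ 0.001  0.    -0.   ] rows 3.4 0.0 t 1.6 pos [ 0.4382 -0.0984  0.3149] q6 0.01 open 0.0851 grip 0.0
```

View pics/w1.png

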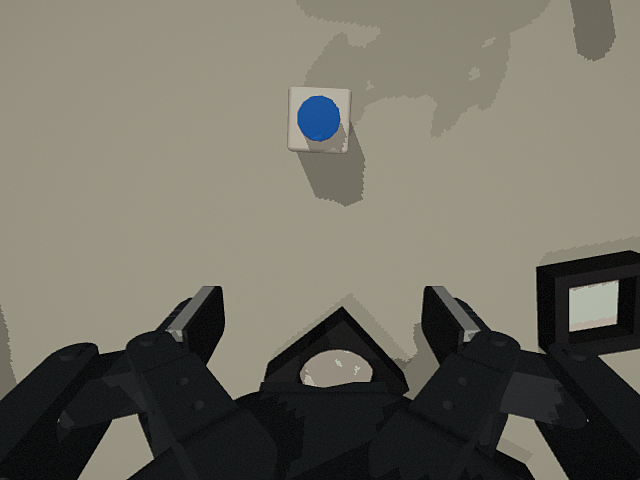

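The bottle is at (319,120), midway between the fingers and square to the tool. The command start follows the pose actually reached, so I'll step from the measured pose.

Call:
{"name": "arm_command", "arguments": {"plan": [[[3,0,1,0,0,0],[5.5,0,2,0,0,0],[8.1,-0.1,3,0,0,0],[8.1,-0.1,4.5,0,0,0],[8.1,-0.1,6.5,0,0,0],[8.1,-0.1,8.5,0,0,0],[8.1,-0.1,10,0,0,0],[8.1,-0.1,11,0,0,0],[8.1,-0.1,11.5,0,0,0],[8.1,-0.1,11.5,0,0,0],[8.1,-0.1,11.5,0,0,0],[8.1,-0.1,11.5,0,0,0]]]}}

```text
t: 2.65
tool_pos: [0.4692, -0.0222, 0.2008]
tool_rot: [2.612, 1.742, 0.002]
contact_force: [0.2, -0.2, -0.4]
opening: 0.0853
grip_force: 0.0
```

```bash
python3 go.py .469 -.023 .20 -22.7
```

```text
shift [-0.08  0.01  0.08] turn [ 0.002 -0.     0.002] rows 0.0 0.0 t 2.65 pos [ 0.4692 -0.0222  0.2008] q6 0.19 open 0.0853 grip 0.0
```

Close.

Call:
{"name": "arm_command", "arguments": {"plan": [[[0,0,0,0,0,0],[0,0,0,0,0,0],[0,0,0,0,0,0],[0,0,0,0,0,0],[0,0,0,0,0,0],[0,0,0,0,0,0],[0,0,0,0,0,0],[0,0,0,0,0,0],[0,0,0,0,0,0],[0,0,0,0,0,0]]], "gripper": 1, "force": 40}}

```text
t: 3.48
tool_pos: [0.4689, -0.0219, 0.2002]
tool_rot: [2.613, 1.743, 0.001]
contact_force: [-1.5, 0.2, 5.4]
opening: 0.0399
grip_force: 40.5
```

Call:
{"name": "arm_command", "arguments": {"plan": [[[0,0,-1,0,0,0],[0,0,-3,0,0,0],[0,0,-5,0,0,0],[0,0,-7,0,0,0],[0,0,-9,0,0,0],[0,0,-10,0,0,0],[0,0,-10,0,0,0],[0,0,-10,0,0,0]]]}}

```text
t: 4.15
tool_pos: [0.4684, -0.0219, 0.2994]
tool_rot: [2.613, 1.744, 0.0]
contact_force: [0.1, -0.0, -1.3]
opening: 0.0398
grip_force: 40.1
```

```bash
python3 go.py .634 -.2605 .30 -11.5
```

```text
shift [-15.68  24.46  -0.06] turn [ 0.     0.    -0.193] rows 7.0 1.5 t 4.15 pos [ 0.4684 -0.0219  0.2994] q6 0.19 open 0.0398 grip 40.06017029285431
```

Call:
{"name": "arm_command", "arguments": {"plan": [[[-1,1.5,0,0,0,-0.02],[-3,4.5,0,0,0,-0.05],[-5,7.5,0,0,0,-0.08],[-7,11,0,0,0,-0.11],[-9,14,0,0,0,-0.14],[-11,17,0,0,0,-0.16],[-13,20,0,0,0,-0.18],[-14.5,22.5,0,0,0,-0.19],[-15.4,24,0,0,0,-0.19],[-15.7,24.5,0,0,0,-0.19],[-15.7,24.5,0,0,0,-0.19],[-15.7,24.5,0,0,0,-0.19]]]}}

```text
t: 5.15
tool_pos: [0.6339, -0.2603, 0.2975]
tool_rot: [-2.433, -1.981, 0.002]
contact_force: [0.0, -0.1, -0.3]
opening: 0.04
grip_force: 40.2
```

```bash
python3 go.py .634 -.2605 .207 -11.5
python3 - <<'E'
from station import *
import cv2
im,d=get_image("wrist");cv2.imwrite("pics/w2.png",im)
E
```

```text
shift [-0.03  0.05  9.05] turn [-0.004 -0.001 -0.003] rows 2.2 0.0 t 5.15 pos [ 0.6339 -0.2603  0.2975] q6 -0.29 open 0.04 grip 40.2194881439209
```

View pics/w2.png

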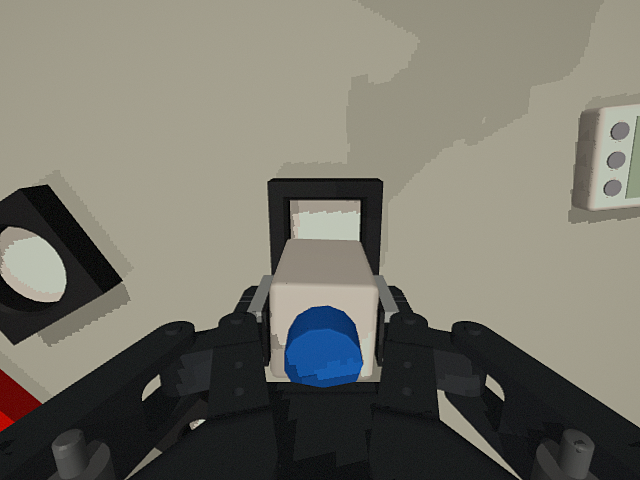

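The bottle is centred over the square holder (block 268–383 px, bottle middle about 325) and squared to it. I'll lower it to about 1 mm above the floor, release, then retreat.

Call:
{"name": "arm_command", "arguments": {"plan": [[[0,0,1,0,0,0],[0,0,2.5,0,0,0],[0,0,4,0,0,0],[0,0,5.5,0,0,0],[0,0,7,0,0,0],[0,0,8,0,0,0],[0,0,8.7,0,0,0],[0,0,9.1,0,0,0],[0,0,9.1,0,0,0],[0,0,9.1,0,0,0],[0,0,9.1,0,0,0]]]}}

```text
t: 6.12
tool_pos: [0.635, -0.2612, 0.2098]
tool_rot: [2.435, 1.982, 0.001]
contact_force: [0.5, -0.1, -1.3]
opening: 0.0396
grip_force: 40.2
```

```bash
python3 go.py .634 -.2605 .2055 -11.5
python3 - <<'E'
from station import *
print(get_obs()["contact_force"])
E
```

```text
shift [ 0.05 -0.11  0.43] turn [ 0.002  0.001 -0.003] rows 0.1 0.0 t 6.12 pos [ 0.635  -0.2612  0.2098] q6 -0.29 open 0.0396 grip 40.217978954315186
[ 0.48773436 -0.13023303 -1.28513871]
```

Call:
{"name": "arm_command", "arguments": {"plan": [[[0,0,0.1,0,0,0],[0,0,0.2,0,0,0],[0,0,0.35,0,0,0],[0,0,0.35,0,0,0],[0,0,0.35,0,0,0]]]}}

```text
t: 6.53
tool_pos: [0.6346, -0.261, 0.2053]
tool_rot: [2.436, 1.983, 0.0]
contact_force: [0.5, 0.3, -0.3]
opening: 0.0397
grip_force: 40.3
```

Call:
{"name": "arm_command", "arguments": {"plan": [[[0,0,0,0,0,0],[0,0,0,0,0,0],[0,0,0,0,0,0],[0,0,0,0,0,0],[0,0,0,0,0,0],[0,0,0,0,0,0],[0,0,0,0,0,0],[0,0,0,0,0,0]]], "gripper": -1}}

```text
t: 7.2
tool_pos: [0.6345, -0.2609, 0.205]
tool_rot: [-2.436, -1.984, 0.0]
contact_force: [-0.4, 0.2, 0.4]
opening: 0.0852
grip_force: 0.0
```

Call:
{"name": "arm_command", "arguments": {"plan": [[[0,0,-1,0,0,0],[0,0,-3,0,0,0],[0,0,-5.5,0,0,0],[0,0,-8,0,0,0],[0,0,-10.5,0,0,0],[0,0,-12,0,0,0],[0,0,-12,0,0,0],[0,0,-12,0,0,0]]]}}

```text
t: 7.87
tool_pos: [0.6347, -0.261, 0.3262]
tool_rot: [2.434, 1.982, 0.001]
contact_force: [0.1, 0.1, -1.2]
opening: 0.0853
grip_force: 0.0
```

```bash
python3 go.py .6865 .003 .30 -5
```

```text
shift [26.9  -0.28  2.61] turn [ 0.002  0.001 -0.117] rows 6.5 0.9 t 7.87 pos [ 0.6347 -0.261   0.3262] q6 -0.29 open 0.0853 grip 0.0
```

Bottle placed. Vial next.

Call:
{"name": "arm_command", "arguments": {"plan": [[[2,0,0.2,0,0,-0.02],[5,0,0.5,0,0,-0.04],[9,-0.1,1,0,0,-0.06],[13,-0.1,1.4,0,0,-0.08],[17,-0.2,1.8,0,0,-0.1],[21,-0.2,2.2,0,0,-0.11],[24,-0.3,2.6,0,0,-0.12],[26,-0.3,2.6,0,0,-0.12],[26.9,-0.3,2.6,0,0,-0.12],[26.9,-0.3,2.6,0,0,-0.12],[26.9,-0.3,2.6,0,0,-0.12],[26.9,-0.3,2.6,0,0,-0.12]]]}}

```text
t: 8.87
tool_pos: [0.6859, 0.0018, 0.2984]
tool_rot: [-2.314, -2.124, 0.002]
contact_force: [0.0, 0.0, 0.8]
opening: 0.0854
grip_force: 0.0
```

```bash
python3 go.py .6865 .003 .20 -5
python3 - <<'E'
from station import *
import cv2
im,d=get_image("wrist");cv2.imwrite("pics/w3.png",im)
E
```

```text
shift [0.13 0.06 9.84] turn [-0.001  0.001  0.002] rows 2.4 0.0 t 8.87 pos [0.6859 0.0018 0.2984] q6 -0.02 open 0.0854 grip 0.0
```

View pics/w3.png

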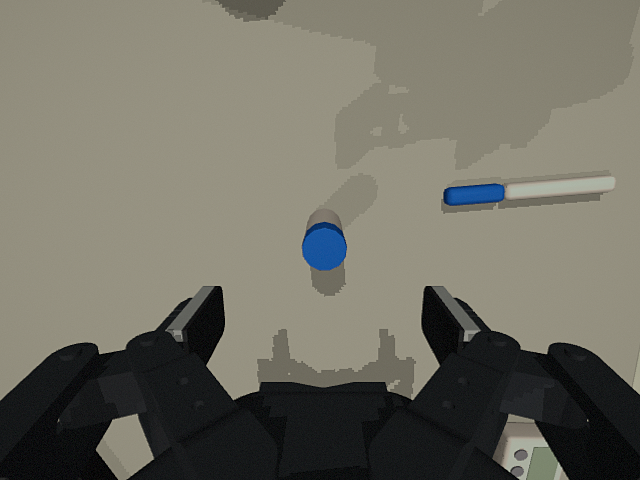

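The vial cap is at (325,246), midway between the fingers. I'll check its position by ray and go down.

Run:
```python
from h import *
print(ray(calibration("wrist"),325,246,.068))
```

```text
[0.68697391 0.00617194 0.068     ]
```

Call:
{"name": "arm_command", "arguments": {"plan": [[[0.1,0,1,0,0,0],[0.1,0,3,0,0,0],[0.1,0,5,0,0,0],[0.1,0,7,0,0,0],[0.1,0,8.5,0,0,0],[0.1,0,9.4,0,0,0],[0.1,0,9.8,0,0,0],[0.1,0,9.8,0,0,0],[0.1,0,9.8,0,0,0],[0.1,0,9.8,0,0,0]]]}}

```text
t: 9.75
tool_pos: [0.6869, 0.004, 0.2027]
tool_rot: [2.311, 2.125, 0.003]
contact_force: [0.1, 0.2, -0.2]
opening: 0.0854
grip_force: 0.0
```

Call:
{"name": "arm_command", "arguments": {"plan": [[[0.1,0,0.1,0,0,0],[0.2,0,0.2,0,0,0],[0.2,0,0.2,0,0,0]]]}}

```text
t: 10.0
tool_pos: [0.6865, 0.0064, 0.1995]
tool_rot: [2.312, 2.126, 0.001]
contact_force: [0.1, 0.1, -0.3]
opening: 0.0852
grip_force: 0.0
```

Call:
{"name": "arm_command", "arguments": {"plan": [[[0,0,0,0,0,0],[0,0,0,0,0,0],[0,0,0,0,0,0],[0,0,0,0,0,0],[0,0,0,0,0,0],[0,0,0,0,0,0],[0,0,0,0,0,0],[0,0,0,0,0,0],[0,0,0,0,0,0],[0,0,0,0,0,0],[0,0,0,0,0,0],[0,0,0,0,0,0]]], "gripper": 1, "force": 30}}

```text
t: 11.0
tool_pos: [0.6864, 0.0061, 0.1992]
tool_rot: [2.313, 2.126, 0.0]
contact_force: [0.1, -0.9, 1.5]
opening: 0.0279
grip_force: 29.5
```

Call:
{"name": "arm_command", "arguments": {"plan": [[[0,0,-1,0,0,0],[0,0,-3,0,0,0],[0,0,-5,0,0,0],[0,0,-7,0,0,0],[0,0,-9,0,0,0],[0,0,-10,0,0,0],[0,0,-10,0,0,0],[0,0,-10,0,0,0]]]}}

```text
t: 11.67
tool_pos: [0.6863, 0.0061, 0.2995]
tool_rot: [2.312, 2.126, 0.001]
contact_force: [-0.5, -1.1, -0.7]
opening: 0.0277
grip_force: 29.6
```

```bash
python3 go.py .489 -.4267 .30 -25
```

```text
shift [-44.78 -16.03  -0.06] turn [ 0.001 -0.     0.352] rows 11.4 2.8 t 11.67 pos [0.6863 0.0061 0.2995] q6 -0.02 open 0.0277 grip 29.588521057739854
```

Call:
{"name": "arm_command", "arguments": {"plan": [[[-1.5,-0.5,0,0,0,0.02],[-5,-1.8,0,0,0,0.05],[-9,-3.2,0,0,0,0.08],[-13,-4.7,0,0,0,0.12],[-17,-6.1,0,0,0,0.15],[-21,-7.5,0,0,0,0.18],[-25,-9,0,0,0,0.21],[-29,-10.4,0,0,0,0.24],[-33,-11.8,0,0,0,0.27],[-37,-13.2,0,0,0,0.3],[-40,-14.3,0,0,0,0.33],[-42,-15,0,0,0,0.34]]]}}

```text
t: 12.67
tool_pos: [0.4984, -0.4032, 0.2968]
tool_rot: [-2.641, -1.696, 0.003]
contact_force: [0.5, -0.4, -0.7]
opening: 0.0283
grip_force: 29.6
```

```bash
python3 go.py .489 -.4267 .30 -25
```

```text
shift [-2.52  0.12 -0.32] turn [-0.003  0.     0.007] rows 0.6 0.1 t 12.67 pos [ 0.4984 -0.4032  0.2968] q6 -0.37 open 0.0283 grip 29.64065534994006
```

Call:
{"name": "arm_command", "arguments": {"plan": [[[-1.2,0,0,0,0,0],[-2,0.1,0,0,0,0],[-2.5,0.1,0,0,0,0],[-2.5,0.1,0,0,0,0],[-2.5,0.1,0,0,0,0],[-2.5,0.1,0,0,0,0]]]}}

```text
t: 13.17
tool_pos: [0.4929, -0.4219, 0.2989]
tool_rot: [-2.637, -1.706, -0.0]
contact_force: [0.1, 0.6, -0.8]
opening: 0.0278
grip_force: 29.6
```

```bash
python3 go.py .489 -.4267 .205 -25
python3 - <<'E'
from station import *
import cv2
im,d=get_image("wrist");cv2.imwrite("pics/w4.png",im)
E
```

```text
shift [-0.6  -0.16  9.39] turn [-0.    -0.     0.014] rows 2.3 0.1 t 13.17 pos [ 0.4929 -0.4219  0.2989] q6 -0.4 open 0.0278 grip 29.640933210030198
```

View pics/w4.png

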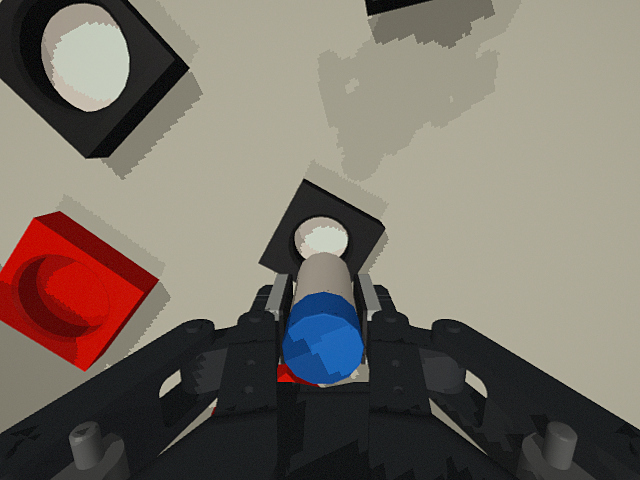

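The vial is over the small round well (well at about (321,238)). I'll correct the remaining 6 mm and lower it.

Call:
{"name": "arm_command", "arguments": {"plan": [[[-0.3,-0.1,0.5,0,0,0],[-0.6,-0.2,1.5,0,0,0],[-0.6,-0.2,3,0,0,0],[-0.6,-0.2,4.5,0,0,0],[-0.6,-0.2,6,0,0,0],[-0.6,-0.2,7,0,0,0],[-0.6,-0.2,7,0,0,0],[-0.6,-0.2,7,0,0,0],[-0.6,-0.2,7,0,0,0]]]}}

```text
t: 13.97
tool_pos: [0.4882, -0.4279, 0.2294]
tool_rot: [2.638, 1.704, 0.0]
contact_force: [0.6, 0.5, 0.0]
opening: 0.0281
grip_force: 29.6
```

```bash
python3 go.py .489 -.4267 .205 -25
```

```text
shift [0.15 0.02 2.44] turn [0.001 0.    0.012] rows 0.6 0.1 t 13.97 pos [ 0.4882 -0.4279  0.2294] q6 -0.41 open 0.0281 grip 29.642200442031026
```

Call:
{"name": "arm_command", "arguments": {"plan": [[[0.1,0,0.6,0,0,0],[0.1,0,1.2,0,0,0],[0.1,0,1.8,0,0,0],[0.1,0,2.2,0,0,0],[0.1,0,2.4,0,0,0],[0.1,0,2.4,0,0,0],[0.1,0,2.4,0,0,0],[0.1,0,2.4,0,0,0]]]}}

```text
t: 14.63
tool_pos: [0.4884, -0.4268, 0.2052]
tool_rot: [2.639, 1.704, 0.0]
contact_force: [-0.1, -0.9, -0.0]
opening: 0.0279
grip_force: 29.7
```

Call:
{"name": "arm_command", "arguments": {"plan": [[[0,0,0,0,0,0]]]}}

```text
t: 14.72
tool_pos: [0.4884, -0.4268, 0.2053]
tool_rot: [2.639, 1.704, 0.0]
contact_force: [-0.6, 0.2, -0.4]
opening: 0.0279
grip_force: 29.7
```

1 mm above the floor: release and retreat.

Call:
{"name": "arm_command", "arguments": {"plan": [[[0,0,0,0,0,0],[0,0,0,0,0,0],[0,0,0,0,0,0],[0,0,0,0,0,0],[0,0,0,0,0,0],[0,0,0,0,0,0],[0,0,0,0,0,0],[0,0,0,0,0,0],[0,0,0,0,0,0],[0,0,0,0,0,0]]], "gripper": -1}}

```text
t: 15.55
tool_pos: [0.4884, -0.4268, 0.2051]
tool_rot: [2.639, 1.704, 0.0]
contact_force: [0.2, 0.8, 0.7]
opening: 0.0852
grip_force: 0.0
```

Call:
{"name": "arm_command", "arguments": {"plan": [[[0,0,-1,0,0,0],[0,0,-3,0,0,0],[0,0,-5.5,0,0,0],[0,0,-8,0,0,0],[0,0,-10.5,0,0,0],[0,0,-12,0,0,0],[0,0,-12,0,0,0],[0,0,-12,0,0,0]]]}}

```text
t: 16.22
tool_pos: [0.4885, -0.4269, 0.3261]
tool_rot: [2.637, 1.703, 0.001]
contact_force: [-0.6, 0.2, -0.1]
opening: 0.0857
grip_force: 0.0
```

```bash
python3 go.py .650 .234 .32 0
```

```text
shift [ 66.88 -12.47   0.53] turn [ 0.002  0.001 -0.424] rows 16.3 3.4 t 16.22 pos [ 0.4885 -0.4269  0.3261] q6 -0.41 open 0.0857 grip 0.0
```

Now the jar.

Call:
{"name": "arm_command", "arguments": {"plan": [[[2,-0.4,0,0,0,-0.02],[6,-1.1,0,0,0,-0.05],[10,-1.9,0.1,0,0,-0.08],[14,-2.6,0.1,0,0,-0.11],[18,-3.4,0.1,0,0,-0.14],[22,-4.1,0.2,0,0,-0.17],[26,-4.9,0.2,0,0,-0.2],[30,-5.6,0.2,0,0,-0.23],[34,-6.3,0.3,0,0,-0.26],[38,-7.1,0.3,0,0,-0.28],[42,-7.8,0.3,0,0,-0.3],[46,-8.6,0.4,0,0,-0.32]]]}}

```text
t: 17.22
tool_pos: [0.5986, 0.0299, 0.3184]
tool_rot: [-2.331, -2.102, 0.004]
contact_force: [0.7, -1.3, 0.5]
opening: 0.0856
grip_force: 0.0
```

```bash
python3 go.py .650 .234 .32 0
```

```text
shift [20.83  3.01 -0.18] turn [-0.004  0.    -0.103] rows 5.0 0.8 t 17.22 pos [0.5986 0.0299 0.3184] q6 0.03 open 0.0856 grip 0.0
```

Call:
{"name": "arm_command", "arguments": {"plan": [[[4,0.6,0,0,0,-0.03],[8,1.2,0,0,0,-0.05],[12,1.7,0,0,0,-0.07],[15.5,2.2,0,0,0,-0.09],[18,2.6,0,0,0,-0.1],[19.5,2.8,0,0,0,-0.1],[20.3,2.9,0,0,0,-0.1],[20.3,2.9,0,0,0,-0.1],[20.3,2.9,0,0,0,-0.1],[20.3,2.9,0,0,0,-0.1]]]}}

```text
t: 18.05
tool_pos: [0.6491, 0.2254, 0.3206]
tool_rot: [-2.228, -2.215, 0.002]
contact_force: [-0.2, -0.1, 0.1]
opening: 0.0855
grip_force: 0.0
```

```bash
python3 go.py .650 .234 .202 0
python3 - <<'E'
from station import *
import cv2,numpy as np
from h import ray
c=calibration("wrist");im,d=get_image("wrist");cv2.imwrite("pics/w5.png",im)
h=cv2.cvtColor(im,cv2.COLOR_BGR2HSV);m=cv2.inRange(h,(100,120,40),(135,255,255));m[:, :200]=0;m[:,440:]=0
cs,_=cv2.findContours(m,0,2);q=max(cs,key=cv2.contourArea);(u,v),r=cv2.minEnclosingCircle(q);print(u,v,r,ray(c,u,v,.07))
E
```

```text
shift [ 0.87  0.1  11.86] turn [-0.001  0.001 -0.006] rows 2.9 0.0 t 18.05 pos [0.6491 0.2254 0.3206] q6 0.23 open 0.0855 grip 0.0
325.0160217285156 224.9449462890625 41.06255340576172 [0.64985669 0.23881992 0.07      ]
```

View pics/w5.png

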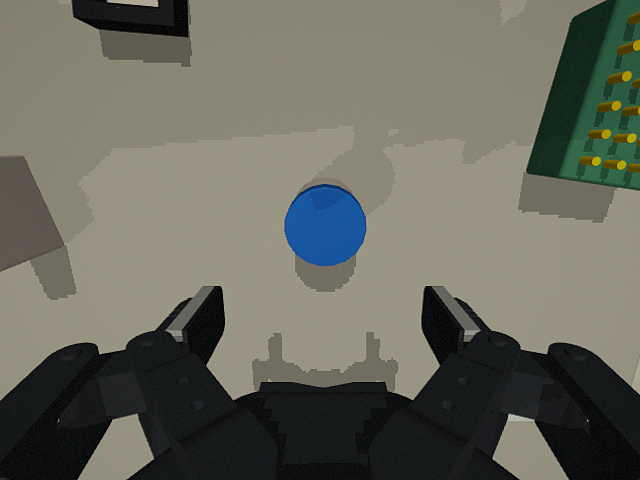

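The jar lid is centred at (325,226), between the fingers and slightly ahead; the ray puts it at y≈0.237. I'll shift 1.1 cm and go down.

Call:
{"name": "arm_command", "arguments": {"plan": [[[0.5,0.1,1,0,0,0],[1.1,0.1,3,0,0,0],[1.1,0.1,5,0,0,0],[1.1,0.1,7,0,0,0],[1.1,0.1,9,0,0,0],[1.1,0.1,10.5,0,0,0],[1.1,0.1,11.4,0,0,0],[1.1,0.1,11.9,0,0,0],[1.1,0.1,11.9,0,0,0],[1.1,0.1,11.9,0,0,0],[1.1,0.1,11.9,0,0,0]]]}}

```text
t: 19.02
tool_pos: [0.6509, 0.2379, 0.2037]
tool_rot: [2.225, 2.216, 0.004]
contact_force: [0.6, -0.2, 0.3]
opening: 0.0852
grip_force: 0.0
```

Call:
{"name": "arm_command", "arguments": {"plan": [[[0,0,0,0,0,0],[0,0,0,0,0,0],[0,0,0,0,0,0],[0,0,0,0,0,0],[0,0,0,0,0,0],[0,0,0,0,0,0],[0,0,0,0,0,0],[0,0,0,0,0,0],[0,0,0,0,0,0],[0,0,0,0,0,0]]], "gripper": 1, "force": 40}}

```text
t: 19.85
tool_pos: [0.6506, 0.2379, 0.2033]
tool_rot: [2.225, 2.217, 0.002]
contact_force: [-1.8, -0.1, 6.2]
opening: 0.0561
grip_force: 42.6
```

Call:
{"name": "arm_command", "arguments": {"plan": [[[0,0,-1,0,0,0],[0,0,-3,0,0,0],[0,0,-5,0,0,0],[0,0,-7,0,0,0],[0,0,-9,0,0,0],[0,0,-10,0,0,0],[0,0,-10,0,0,0],[0,0,-10,0,0,0]]]}}

```text
t: 20.52
tool_pos: [0.6501, 0.2377, 0.3019]
tool_rot: [2.226, 2.217, 0.0]
contact_force: [-0.6, 0.1, -2.2]
opening: 0.0563
grip_force: 43.0
```

```bash
python3 go.py .395 -.240 .31 -15
```

```text
shift [-47.87 -25.32  -0.81] turn [ 0.    -0.     0.258] rows 13.0 2.1 t 20.52 pos [0.6501 0.2377 0.3019] q6 0.25 open 0.0563 grip 42.95916259288788
```

Call:
{"name": "arm_command", "arguments": {"plan": [[[-2,-1,0,0,0,0.02],[-5,-2.6,-0.1,0,0,0.04],[-8.5,-4.5,-0.2,0,0,0.06],[-12,-6.3,-0.3,0,0,0.08],[-15.5,-8.2,-0.4,0,0,0.1],[-19,-10,-0.5,0,0,0.12],[-22.5,-11.9,-0.6,0,0,0.14],[-26,-13.7,-0.7,0,0,0.16],[-29.5,-15.6,-0.8,0,0,0.18],[-33,-17.4,-0.8,0,0,0.2],[-36,-19,-0.8,0,0,0.22],[-38,-20,-0.8,0,0,0.23]]]}}

```text
t: 21.52
tool_pos: [0.4464, -0.1432, 0.3078]
tool_rot: [-2.466, -1.942, 0.004]
contact_force: [1.1, -0.6, -2.6]
opening: 0.0561
grip_force: 43.1
```

```bash
python3 go.py .395 -.240 .31 -15
```

```text
shift [-10.62  -2.73  -0.21] turn [-0.004  0.     0.025] rows 2.6 0.2 t 21.52 pos [ 0.4464 -0.1432  0.3078] q6 -0.23 open 0.0561 grip 43.14874470233917
```

Call:
{"name": "arm_command", "arguments": {"plan": [[[-2.5,-0.6,0,0,0,0.01],[-5,-1.2,0,0,0,0.02],[-7.5,-1.8,0,0,0,0.03],[-9.3,-2.3,0,0,0,0.03],[-10.3,-2.6,0,0,0,0.03],[-10.6,-2.7,0,0,0,0.03],[-10.6,-2.7,0,0,0,0.03],[-10.6,-2.7,0,0,0,0.03],[-10.6,-2.7,0,0,0,0.03]]]}}

```text
t: 22.27
tool_pos: [0.3982, -0.2375, 0.3097]
tool_rot: [-2.493, -1.911, -0.0]
contact_force: [-0.2, -0.4, -1.3]
opening: 0.0557
grip_force: 43.1
```

```bash
python3 go.py .395 -.240 .209 -15
python3 - <<'E'
from station import *
import cv2
im,d=get_image("wrist");cv2.imwrite("pics/w6.png",im)
E
```

```text
shift [-0.34 -0.23 10.07] turn [-0.001 -0.001 -0.001] rows 2.4 0.0 t 22.27 pos [ 0.3982 -0.2375  0.3097] q6 -0.44 open 0.0557 grip 43.14850330352783
```

View pics/w6.png

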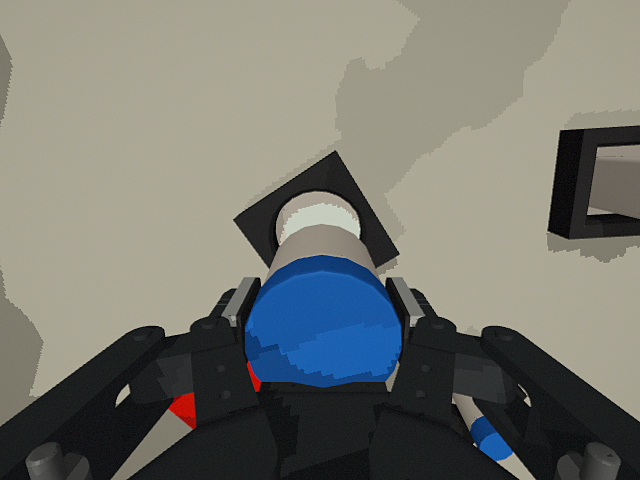

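The jar is over the black round well (well centre about (318,225)), and the bottle and vial are standing in theirs. I'll lower it.

Call:
{"name": "arm_command", "arguments": {"plan": [[[-0.2,-0.1,0.5,0,0,0],[-0.3,-0.2,1.5,0,0,0],[-0.3,-0.2,3,0,0,0],[-0.3,-0.2,4.5,0,0,0],[-0.3,-0.2,6,0,0,0],[-0.3,-0.2,7.5,0,0,0],[-0.3,-0.2,8.5,0,0,0],[-0.3,-0.2,9.2,0,0,0],[-0.3,-0.2,9.5,0,0,0],[-0.3,-0.2,9.5,0,0,0],[-0.3,-0.2,9.5,0,0,0],[-0.3,-0.2,9.5,0,0,0]]]}}

```text
t: 23.32
tool_pos: [0.3955, -0.241, 0.216]
tool_rot: [2.493, 1.909, 0.001]
contact_force: [-0.8, 0.3, -1.8]
opening: 0.0559
grip_force: 43.1
```

```bash
python3 go.py .395 -.240 .209 -15
```

```text
shift [ 0.08 -0.08  0.7 ] turn [ 0.002  0.001 -0.002] rows 0.2 0.0 t 23.32 pos [ 0.3955 -0.241   0.216 ] q6 -0.44 open 0.0559 grip 43.14884662628174
```

Call:
{"name": "arm_command", "arguments": {"plan": [[[0,0,0.2,0,0,0],[0,0,0.4,0,0,0],[0,0,0.55,0,0,0],[0,0,0.65,0,0,0],[0,0,0.65,0,0,0],[0,0,0.65,0,0,0]]]}}

```text
t: 23.82
tool_pos: [0.3951, -0.2406, 0.2085]
tool_rot: [-2.494, -1.91, 0.0]
contact_force: [-0.1, -0.0, -2.0]
opening: 0.0557
grip_force: 43.2
```

Call:
{"name": "arm_command", "arguments": {"plan": [[[0,0,0,0,0,0],[0,0,0,0,0,0],[0,0,0,0,0,0],[0,0,0,0,0,0],[0,0,0,0,0,0],[0,0,0,0,0,0],[0,0,0,0,0,0],[0,0,0,0,0,0]]], "gripper": -1}}

```text
t: 24.48
tool_pos: [0.3951, -0.2406, 0.2086]
tool_rot: [2.494, 1.91, 0.0]
contact_force: [-0.7, 0.2, 0.3]
opening: 0.0855
grip_force: 0.0
```

Call:
{"name": "arm_command", "arguments": {"plan": [[[0,0,-1,0,0,0],[0,0,-3,0,0,0],[0,0,-5.5,0,0,0],[0,0,-8,0,0,0],[0,0,-10.5,0,0,0],[0,0,-12,0,0,0],[0,0,-12,0,0,0],[0,0,-12,0,0,0]]]}}

```text
t: 25.15
tool_pos: [0.3953, -0.2408, 0.3298]
tool_rot: [2.492, 1.908, 0.001]
contact_force: [0.7, -0.2, -0.2]
opening: 0.0856
grip_force: 0.0
```

```bash
python3 go.py .48 0 .32 0
```

```text
shift [25.46  1.9   0.96] turn [ 0.002  0.001 -0.264] rows 6.1 2.1 t 25.15 pos [ 0.3953 -0.2408  0.3298] q6 -0.44 open 0.0856 grip 0.0
```

Jar released. I'll go to the cartridge through (0.48, 0), which keeps clear of the base.

Call:
{"name": "arm_command", "arguments": {"plan": [[[2,0.1,0,0,0,-0.02],[5,0.3,0.1,0,0,-0.05],[8,0.6,0.2,0,0,-0.08],[11,0.8,0.3,0,0,-0.11],[14,1,0.4,0,0,-0.14],[17,1.3,0.5,0,0,-0.17],[20,1.5,0.6,0,0,-0.2],[22.5,1.7,0.8,0,0,-0.23],[25,1.9,0.9,0,0,-0.26],[25.5,1.9,0.9,0,0,-0.26]]]}}

```text
t: 25.98
tool_pos: [0.4798, 0.0032, 0.3171]
tool_rot: [-2.219, -2.219, 0.002]
contact_force: [-0.0, -0.5, -0.1]
opening: 0.0855
grip_force: 0.0
```

```bash
python3 go.py .392 .239 .32 12.5
```

```text
shift [23.58 -8.78 -0.21] turn [-0.004 -0.002 -0.218] rows 6.0 1.7 t 25.98 pos [0.4798 0.0032 0.3171] q6 -0.15 open 0.0855 grip 0.0
```

Call:
{"name": "arm_command", "arguments": {"plan": [[[2,-0.7,0,0,0,-0.02],[5,-1.9,0,0,0,-0.05],[8,-3,0,0,0,-0.08],[11,-4.1,0,0,0,-0.11],[14,-5.2,0,0,0,-0.14],[17,-6.3,-0.1,0,0,-0.17],[20,-7.4,-0.2,0,0,-0.2],[22,-8.2,-0.2,0,0,-0.22],[23.2,-8.6,-0.2,0,0,-0.22],[23.6,-8.8,-0.2,0,0,-0.22],[23.6,-8.8,-0.2,0,0,-0.22],[23.6,-8.8,-0.2,0,0,-0.22]]]}}

```text
t: 26.98
tool_pos: [0.3929, 0.2363, 0.3207]
tool_rot: [-1.969, -2.447, 0.003]
contact_force: [0.1, -0.3, 0.8]
opening: 0.0852
grip_force: 0.0
```

```bash
python3 go.py .392 .239 .202 12.5
python3 - <<'E'
from station import *
import cv2,numpy as np
from h import ray
c=calibration("wrist");im,d=get_image("wrist");cv2.imwrite("pics/w7.png",im)
h=cv2.cvtColor(im,cv2.COLOR_BGR2HSV);m=cv2.inRange(h,(100,120,40),(135,255,255))
for q in cv2.findContours(m,0,2)[0]:
    if cv2.contourArea(q)>300:
        (u,v),r=cv2.minEnclosingCircle(q);print(u,v,r,ray(c,u,v,.076))
E
```

```text
shift [ 3.000e-01 -1.000e-02  1.187e+01] turn [-0.001  0.001 -0.003] rows 2.8 0.0 t 26.98 pos [0.3929 0.2363 0.3207] q6 0.16 open 0.0852 grip 0.0
320.8320617675781 266.6717529296875 16.329204559326172 [0.39393538 0.22156809 0.076     ]
320.5 205.0 16.77060890197754 [0.38453603 0.26362838 0.076     ]
```

View pics/w7.png

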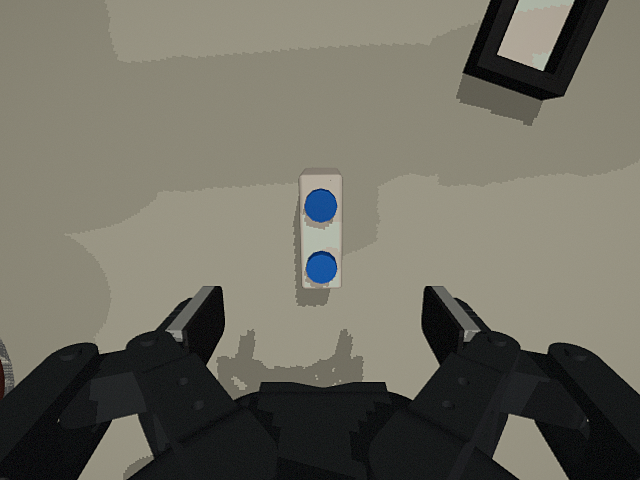

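The cartridge caps are at (321,205) and (321,267), lined up with the tool's x and between the fingers. I'll shift about 5 mm and go down.

Call:
{"name": "arm_command", "arguments": {"plan": [[[0.3,-0.1,1,0,0,0],[0.5,-0.2,3,0,0,0],[0.5,-0.2,5,0,0,0],[0.5,-0.2,7,0,0,0],[0.5,-0.2,9,0,0,0],[0.5,-0.2,10.5,0,0,0],[0.5,-0.2,11.4,0,0,0],[0.5,-0.2,11.9,0,0,0],[0.5,-0.2,11.9,0,0,0],[0.5,-0.2,11.9,0,0,0],[0.5,-0.2,11.9,0,0,0]]]}}

```text
t: 27.95
tool_pos: [0.3906, 0.2415, 0.2037]
tool_rot: [1.969, 2.447, 0.003]
contact_force: [0.0, 0.4, 0.6]
opening: 0.0853
grip_force: 0.0
```

Call:
{"name": "arm_command", "arguments": {"plan": [[[0,0,0,0,0,0],[0,0,0,0,0,0],[0,0,0,0,0,0],[0,0,0,0,0,0],[0,0,0,0,0,0],[0,0,0,0,0,0],[0,0,0,0,0,0],[0,0,0,0,0,0],[0,0,0,0,0,0],[0,0,0,0,0,0],[0,0,0,0,0,0],[0,0,0,0,0,0]]], "gripper": 1, "force": 50}}

```text
t: 28.95
tool_pos: [0.3902, 0.2415, 0.203]
tool_rot: [1.969, 2.448, 0.001]
contact_force: [0.9, 1.0, 4.5]
opening: 0.0294
grip_force: 51.0
```

Call:
{"name": "arm_command", "arguments": {"plan": [[[0,0,-1,0,0,0],[0,0,-3,0,0,0],[0,0,-5,0,0,0],[0,0,-7,0,0,0],[0,0,-9,0,0,0],[0,0,-10,0,0,0],[0,0,-10,0,0,0],[0,0,-10,0,0,0]]]}}

```text
t: 29.62
tool_pos: [0.3897, 0.2412, 0.3022]
tool_rot: [-1.969, -2.448, 0.0]
contact_force: [-0.2, -0.4, -2.1]
opening: 0.0293
grip_force: 50.5
```

```bash
python3 go.py .516 .4327 .30 -4.9
```

```text
shift [15.99 16.44  0.22] turn [-0.     0.     0.301] rows 5.5 2.4 t 29.62 pos [0.3897 0.2412 0.3022] q6 0.18 open 0.0293 grip 50.48496901988983
```

Call:
{"name": "arm_command", "arguments": {"plan": [[[1,1,0,0,0,0.03],[3,3.1,0,0,0,0.07],[5,5.1,0,0,0,0.11],[7,7.2,0,0,0,0.15],[9,9.3,0,0,0,0.19],[11,11.3,0,0,0,0.23],[13,13.4,0.1,0,0,0.27],[14.8,15.2,0.2,0,0,0.29],[15.7,16.1,0.2,0,0,0.3],[16,16.4,0.2,0,0,0.3],[16,16.4,0.2,0,0,0.3],[16,16.4,0.2,0,0,0.3]]]}}

```text
t: 30.62
tool_pos: [0.5152, 0.4322, 0.2987]
tool_rot: [-2.312, -2.126, 0.005]
contact_force: [0.4, 0.4, -0.3]
opening: 0.0294
grip_force: 50.5
```

```bash
python3 go.py .516 .4327 .209 -4.9
python3 - <<'E'
from station import *
import cv2
im,d=get_image("wrist");cv2.imwrite("pics/w8.png",im)
E
```

```text
shift [0.08 0.09 8.97] turn [-0.003  0.002  0.002] rows 2.2 0.0 t 30.62 pos [0.5152 0.4322 0.2987] q6 0.67 open 0.0294 grip 50.47587990760803
```

View pics/w8.png

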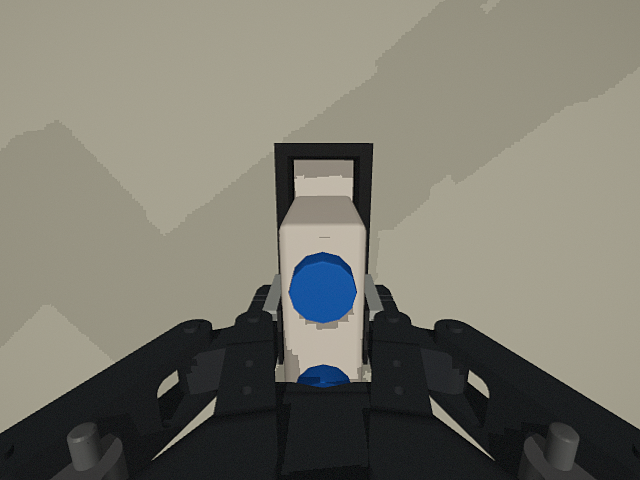

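The cartridge is centred and square over the oblong well (block 275–373 px, cartridge centre about 323). I'll lower it.

Call:
{"name": "arm_command", "arguments": {"plan": [[[0.1,0.1,0.5,0,0,0],[0.1,0.1,1.5,0,0,0],[0.1,0.1,3,0,0,0],[0.1,0.1,4.5,0,0,0],[0.1,0.1,6,0,0,0],[0.1,0.1,7,0,0,0],[0.1,0.1,7.8,0,0,0],[0.1,0.1,8.3,0,0,0],[0.1,0.1,8.3,0,0,0],[0.1,0.1,8.3,0,0,0],[0.1,0.1,8.3,0,0,0]]]}}

```text
t: 31.58
tool_pos: [0.5173, 0.434, 0.2186]
tool_rot: [2.313, 2.126, 0.003]
contact_force: [-0.1, 0.7, -1.2]
opening: 0.0295
grip_force: 50.5
```

```bash
python3 go.py .516 .4327 .2085 -4.9
```

```text
shift [-0.14 -0.12  1.01] turn [ 0.001 -0.001  0.002] rows 0.2 0.0 t 31.58 pos [0.5173 0.434  0.2186] q6 0.67 open 0.0295 grip 50.47116816043854
```

Call:
{"name": "arm_command", "arguments": {"plan": [[[-0.1,-0.1,0.3,0,0,0],[-0.1,-0.1,0.6,0,0,0],[-0.1,-0.1,0.8,0,0,0],[-0.1,-0.1,0.95,0,0,0],[-0.1,-0.1,0.95,0,0,0],[-0.1,-0.1,0.95,0,0,0]]]}}

```text
t: 32.08
tool_pos: [0.5158, 0.4328, 0.208]
tool_rot: [-2.313, -2.126, -0.0]
contact_force: [0.0, -0.3, -0.8]
opening: 0.0294
grip_force: 50.6
```

Call:
{"name": "arm_command", "arguments": {"plan": [[[0,0,0,0,0,0],[0,0,0,0,0,0],[0,0,0,0,0,0],[0,0,0,0,0,0],[0,0,0,0,0,0],[0,0,0,0,0,0],[0,0,0,0,0,0],[0,0,0,0,0,0],[0,0,0,0,0,0]]], "gripper": -1}}

```text
t: 32.83
tool_pos: [0.5158, 0.4328, 0.2081]
tool_rot: [2.313, 2.126, 0.0]
contact_force: [0.1, -0.7, -0.0]
opening: 0.0853
grip_force: 0.0
```

Call:
{"name": "arm_command", "arguments": {"plan": [[[0,0,-1,0,0,0],[0,0,-3,0,0,0],[0,0,-5.5,0,0,0],[0,0,-8,0,0,0],[0,0,-10.5,0,0,0],[0,0,-13,0,0,0],[-5,0,-14,0,0,0],[-9,0,-14,0,0,0],[-12,0,-14,0,0,0],[-14,0,-14,0,0,0],[-14,0,-14,0,0,0],[-14,0,-14,0,0,0]]]}}

```text
t: 33.83
tool_pos: [0.5041, 0.2925, 0.3491]
tool_rot: [2.315, 2.124, 0.002]
contact_force: [-0.5, -0.2, 0.4]
opening: 0.0851
grip_force: 0.0
```

Run:
```python
from station import *
import cv2,numpy as np
from h import *
im,d=get_image("top");c=calibration("top");t=[]
for k,x,y in(("bottleH",.634,-.2605),("vialH",.489,-.4267),("jarH",.395,-.24),("cartH",.516,.4327)):
    w=warp(im,c,x,y,.072 if k!="bottleH" else .083,n=390);cv2.drawMarker(w,(195,195),(0,255,0),0,20);cv2.putText(w,k,(5,20),0,.6,(0,0,255));t.append(w[50:340])
cv2.imwrite("pics/end.png",np.vstack([np.hstack(t[:2]),np.hstack(t[2:])]))
```

```text
(no output)
```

View pics/end.png

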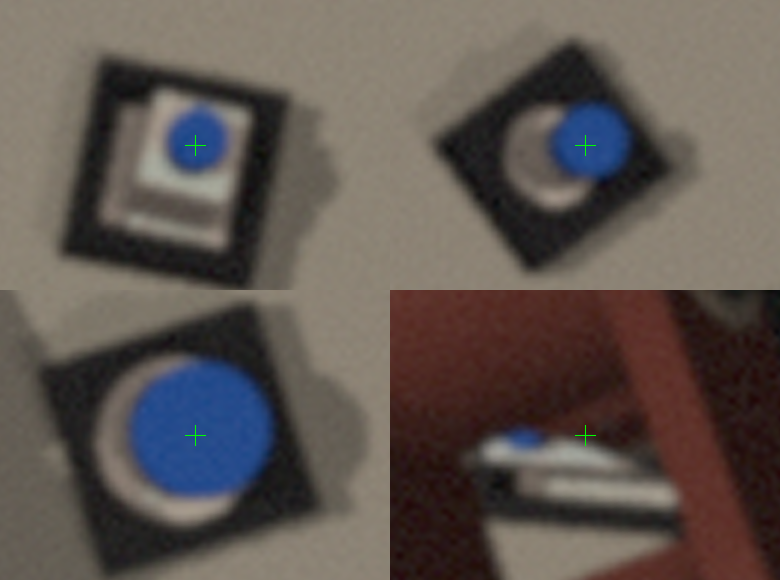

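Bottle, vial and jar stand upright, with caps within about 4 mm of the well centres (green crosses). The arm hides the cartridge in the top image, so I'll check it with the side camera.

Run:
```python
from station import *
import cv2,numpy as np
im,d=get_image("side");im2,_=get_image("wrist")
cv2.imwrite("pics/end2.png",np.hstack([cv2.resize(im[280:400,100:260],(480,360)),cv2.resize(im2,None,fx=.5,fy=.5)[:, :].copy() if 0 else cv2.resize(im2,(320,360))]))
```

```text
(no output)
```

View pics/end2.png

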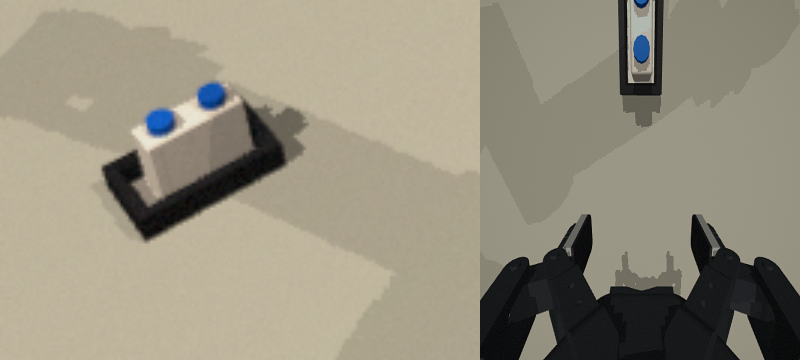

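The side and wrist views show the cartridge upright in its oblong well, with the gripper clear of it.

```bash
python3 -c "
from station import *
print(finish_job())"
```

```text
the job is handed in; nothing more can be done
None
```

All four containers were set down and released upright in their matching holders, and the job is handed in after about 34 s; no verdict was returned.

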